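# Cover the bath and tuck the drip strip under the splash flap

## Task

Make the evaporator drip-proof: first lower the loose round cover onto the rim of the heating bath, keeping hold of it until it rests there, and leave it seated and level. Then take the metal drip strip by its fin, lay it on the steel sill and slide its front edge under the evaporator's hanging flap, all of the edge within the flap's width, without lifting the flap, until it is home against the stop beneath. Finish still holding the strip and pressing it firmly flat on the sill, and leave the other things on the bench undisturbed.

Things in the scene. Friction and masses are not known exactly. Their poses are not given: they have to be found in the camera images.
- cover: The loose round steel cover with a black knob, lying on the bench right way up. Origin: centre of its underside, z up. A plug of radius 51 mm, 8 mm high, lies below a disc of radius 62 mm, 4 mm thick; the knob stands on the disc, 36 mm tall, round, 18 mm in diameter for its lowest 14 mm and 24 mm above. 0.15 to 0.3 kg.
- cover_knob (a point): The cover's knob: point on its axis, 24 mm above the top of the disc (36 mm above the underside of the plug); the place to grip.
- cover_seat (a point): Centre of the underside of the cover's disc, 8 mm above the underside of the plug; it meets the bath's rim when seated.
- bath: The heating bath, a fixed empty round steel pot with a black foot, 60 mm tall, outer radius 60 mm (foot 66 mm), inner radius 55 mm, so the plug has 4 mm play all round. Origin: centre of its underside on the bench.
- bath_rim (a point): Centre of the bath's mouth, level with its rim, 60 mm above the bench.
- strip: The loose drip strip, aluminium: a flat plate 100 mm (its x) by 160 mm (its y) by 4 mm thick, with a rim 5 mm wide, rising 8 mm above the plate, along its rear (-x) edge, and an upright grip fin. Lies flat on the bench. Origin: centre of the plate's underside; its x points to the front edge, the one to be tucked; z up. 0.18 to 0.28 kg.
- strip_fin (a point): Centre of the strip's upright fin, the place to grip: the fin is 10 mm thick (along the strip's y), 35 mm long (x), and rises 38 mm above the plate's top. This point is 27.5 mm behind the strip's origin (-x) and 23 mm above the plate's underside.
- strip_left (a point): Left (+y) corner of the strip's front edge, half-way through its thickness (50 mm ahead of the origin, 80 mm to the side).
- strip_right (a point): Right (-y) corner of the strip's front edge, half-way through its thickness.
- evaporator: Fixed low white evaporator base. Origin: on the bench below the middle of the flap's lip; x points level in under the flap (away from the robot), y left along the lip, z up. A fixed dark stop bar, 200 mm long, under the flap: near face at x = 35 mm, 10 mm higher than the sill. Housing from x = 80 mm, 220 mm wide, 45 mm tall, with a lying glass condenser at x = 145 to 195 mm, top at 97 mm.
- sill: The steel sill plate in front of and under the flap, part of the base: 5 mm thick, top 5 mm above the bench, from x = -150 to +75 mm in the evaporator's frame, 230 mm wide (y). Same origin and axes as the evaporator.
- flap_lip (a point): Middle of the lower edge of the flap's lip when the flap hangs at rest, 14 mm above the bench, 9 mm above the sill. The flap is a black plate 210 mm wide and 3 mm thick that slopes up from the lip to its hinge 80 mm behind and about 20 mm higher.
- flap (a joint): Angle of the flap about its hinge in rad: 0 hanging at rest on its own stop, growing as the lip is lifted (0.1 rad lifts the lip by 8 mm). Light (0.12 kg) and free.
- flask: Bystander: glass conical flask, 52 mm wide, 85 mm tall. Origin: centre of its underside.
- beaker: Bystander: glass beaker, 66 mm wide, 85 mm tall. Origin: centre of its underside.
- stopper: Bystander: black rubber stopper, 34 mm wide, 30 mm tall. Origin: centre of its underside.
- spatula: Bystander: steel spatula 180 mm long, lying flat.
- timer: Bystander: white bench timer, 60 by 60 by 25 mm. Origin: centre of its underside.
- jar: Bystander: small amber jar, 44 mm wide, 70 mm tall. Origin: centre of its underside.
Not all that is in view belongs to the job. What is shaped like the strip but blue is not meant.

How it is judged:
By the outcome, as a careful person would: the job done as asked, in the order asked, and still so for the second after the job is handed in, while the arm keeps its last pose, push and grip.
It also fails if it takes over 58 s, if anything falls off the work surface, if the arm or the gripper's body presses on something with over 40 N, if the wrist force passes 120 N, or if a joint passes its speed limit or range.

## Robot

A 6-joint arm with a two-finger parallel gripper is mounted at the origin on the work surface. World frame = base frame: x ahead of the robot, y to its left, z up, the work surface at z = 0. Lengths are in mm, angles in rad, forces in N, time in s.
With the tool pointing down it reaches from about 250 to 800 mm from the base axis. Payload 8.5 kg.
Tool frame: the origin (TCP) lies midway between the tips of the shut fingers; the grasp point (between the pads) lies env.tcp_to_grasp behind it (env.tcp_to_grasp is the distance from the TCP to the grasp point, in mm); z points along the fingers, y is the direction in which the jaws open and shut (so a half turn about z gives the same grasp; the last joint's range is limited). The gripper opens to 85 mm and grips with 20 to 120 N. Pads are 22 mm wide; open, the fingers measure 114 mm over their backs; the gripper's body (76 mm by 85 mm) begins 54 mm behind the grasp point. The pads swing forward as they close: fully open they stand 13 mm farther back than shut.
Start: joints at [-1.278, 0.238, -0.013, 1.319, 0, 1.571], TCP at [151.518, -502.614, 231.276] pointing down, gripper open.
Joint ranges: [-2.66, 2.66], [-1.03, 1.9], [-1.14, 1.46], [-1.82, 2.27], [-1.45, 1.34], [-3.14, 3.14]. Speed limits (rad/s): [2.22, 2.22, 2.79, 3.14, 3.14, 3.14].

## Interface

Orientations are given as a unit quaternion [w, x, y, z].
In Python, from rig import sensors, camera, camera_params, env, regions_of, tip_of gives the robot as it stands.
- The arm moves only by the tool step_arm, never from a script. Its argument "moves" is text: rows parted by semicolons, each of 7 numbers parted by spaces: the turn, a rotation vector about the tool's x, y, z scaled (see below), then the shift along the tool's x, y, z scaled (see below), then the opening, from 0 (shut) to 1 (fully open). In form: ax ay az dx dy dz jaw; .... A call has 1 to 8 rows; each row shifts and turns the commanded pose from where the row before left it, along the tool's axes as they then stand; what a row does not reach is not made up. The controller multiplies each number of a shift by 0.03 m and each number of a turn by 10 degrees. A row lasts 1/8 s, in which the tool goes at most 62.5 mm and 10.7 degrees, less where a joint would pass 70% of its speed; a pose out of reach is approached as far as the arm can. A call with a number of a shift or a turn outside -1 to 1 is refused whole. A call with a gripper value outside its range is refused whole. The fingers move at their own pace and stop on an object; "force" is the grip in N (left out, the last holds). Time passes only in rows, so rows that do not move let the fingers close. It gives the time, the measured TCP pose, the force and the opening at its end, in the units of the state.
- sensors.state(): the state, without advancing time (a new reading comes with each control period).
- camera(name): name is "side" or "top"; returns (picture, depth): 400x640x3 uint8, blue, green, red; 400x640 float32, mm along the optical axis (not along the pixel's ray), 0 where there is no reading.
- camera_params(name): a dict with "fx", "fy", "cx", "cy" (pixels), "R" (3x3) and "t" (3): a world point X has camera coordinates R X + t. Camera axes: x right, y down, z forward; pixel columns grow to the right and rows downward; lengths in mm; the calibration is good to about 2 mm. A picture is of the moment at which its call begins. camera_params takes no time and is no camera call.
- env.job_done(): hands the job in, once; it reports no verdict.
Trained networks look in the newest picture that a camera, given by its name, has taken for a name from the list of things; names that differ only in an ending like _2 or _b are one class to them, and where a whole thing is asked for, a point or a joint stands for the part that bears it (a point fixed in the world has none). Each returns a list of dicts, best first, with "confidence" (0 to 1); they miss things now and then, are a little off and sometimes report something else, mostly with a low value. They report only what shows in the picture. A call takes as long as a camera call. They do not tell look-alikes from the thing itself.
- regions_of(thing, camera): "mask" (400x640 bool, what is visible of it) and "position" ([column, row] in pixels, amid what is visible of it).
- tip_of(thing, camera): "position" ([column, row] in pixels: a listed point, or the origin of a listed thing).
The state is a dict: "time": time; "q": joint angles; "qvel": joint speeds; "joint_efforts": joint torques, N m; "tool_pos": TCP position; "eef_rot": TCP orientation; "contact_force": force on the tool from outside, world axes, zero at the start; "wrist_torque": the same for the moment, N m; "gripper_width": opening from 0.0 (shut) to 1.0 (fully open).
Only numpy, scipy, OpenCV 4.12 (cv2) and the standard library are available. Lean on these libraries where they do the work, as an engineer would, in place of code of your own. Each camera call takes 0.05 s, during which the arm holds its last target. There are 200 camera calls.

## Working session

There is one attempt and no reset: what is moved stays moved. The work goes in short steps, Python scripts to look and compute and a tool call to move; the robot and the scene stay as the last step left them, time stands still between calls to the robot, and variables do not carry over. Pictures are saved under pics/ and viewed, about 8 in all and at most 12, crops included, and the job is handed in when it is done.

Besides the shell and the picture viewer there is one more tool, called after "Emit:" as name(argument=value, ...), one argument or row to a line, values as JSON. step_arm: Moves the arm, as the interface text tells. Its arguments: {"type":"object","properties":{"moves":{"type":"string"},"force":{"type":"number"}},"required":["moves"]}

```bash
mkdir -p pics; ls; cat > h.py <<'E'
import numpy as np, cv2
from rig import sensors, camera, camera_params, env, regions_of, tip_of
def ray(px,cam,z):
    p=camera_params(cam);R=np.array(p["R"]);t=np.array(p["t"])
    d=R.T@np.array([(px[0]-p["cx"])/p["fx"],(px[1]-p["cy"])/p["fy"],1]);c=-R.T@t
    return c+d*(z-c[2])/d[2]
def cloud(depth,cam):
    p=camera_params(cam);R=np.array(p["R"]);t=np.array(p["t"])
    v,u=np.mgrid[0:400,0:640]
    P=np.stack([(u-p["cx"])/p["fx"]*depth,(v-p["cy"])/p["fy"]*depth,depth],-1)
    return (P-t)@R
E
python3 - <<'E'
from h import *
print(env.tcp_to_grasp, sensors.state())
for c in("top","side"):
    im,d=camera(c); cv2.imwrite(f"pics/{c}0.png",im); np.save(f"{c}0.npy",d)
    W=cloud(d,c); p=camera_params(c); print(c,-np.array(p["R"]).T@np.array(p["t"]))
    for n in["cover","bath","strip","evaporator","sill","flap","flask","beaker","stopper","spatula","timer","jar"]:
        for r in regions_of(n,c)[:2]:
            m=r["mask"]&(d>0); q=W[m]
            print(n,round(r["confidence"],2),np.round(r["position"]),m.sum(),np.round(np.median(q,0)) if len(q) else "", np.round(np.percentile(q,[2,98],axis=0)).tolist() if len(q) else "")
    for n,z in[("cover_knob",36),("cover_seat",8),("bath_rim",60),("strip_fin",23),("strip_left",2),("strip_right",2),("flap_lip",14),("strip",0),("cover",0)]:
        for r in tip_of(n,c)[:2]: print(n,round(r["confidence"],2),np.round(r["position"]),np.round(ray(r["position"],c,z),1))
E
```

```text
pics
18.700000000000003 {'time': 0.0, 'q': array([-1.27799656e+00,  2.38784415e-01, -1.42669270e-02,  1.31918885e+00,
       -3.32634530e-05,  1.57077613e+00]), 'qvel': array([ 6.14225180e-04, -6.96619178e-05,  1.39929731e-03,  1.24718339e-03,
       -1.35411563e-03, -1.10048207e-03]), 'joint_efforts': array([-1.31152818e-03, -5.38780546e+01,  3.46446025e+01,  1.80185580e-02,
       -1.01947278e-04,  9.76577326e-06]), 'tool_pos': array([ 151.40256957, -502.25900974,  230.67078015]), 'eef_rot': array([-7.11786398e-04,  9.89300930e-01,  1.45887449e-01, -1.21760551e-04]), 'contact_force': array([ 0.2503185 , -0.07628842, -0.65980836]), 'wrist_torque': array([ 0.02718836, -0.01716051, -0.00404732]), 'gripper_width': 1.0004822850279114}
top [ 245.09045648  -37.47321363 1351.78690359]
cover 0.87 [199. 224.] 1261 [425. 338.  12.] [[371.0, 285.0, 6.0], [483.0, 393.0, 48.0]]
cover 0.62 [354. 242.] 199 [ 358. -115.   69.] [[340.0, -135.0, 1.0], [378.0, -97.0, 75.0]]
bath 0.68 [190. 171.] 1582 [594. 379.  22.] [[532.0, 317.0, 5.0], [649.0, 434.0, 62.0]]
bath 0.25 [425. 180.] 1600 [ 558. -350.  
[... 3843 characters left out ...]
09.0, 2.0], [644.0, 110.0, 9.0]]
cover_knob 0.56 [271. 333.] [425.6 341.7  36. ]
cover_seat 0.75 [273. 340.] [422.8 339.1   8. ]
cover_seat 0.7 [273. 339.] [424.5 336.    8. ]
bath_rim 0.82 [183. 319.] [593.3 383.8  60. ]
strip_fin 0.61 [429. 169.] [ 205.4 -350.7   23. ]
strip_fin 0.57 [326. 148.] [ 531.8 -354.8   23. ]
strip_left 0.9 [418. 153.] [ 251.9 -456.9    2. ]
strip_left 0.85 [301. 168.] [ 580.  -252.7    2. ]
strip_right 0.6 [304. 141.] [ 623.6 -403.6    2. ]
flap_lip 0.84 [264. 215.] [593.   -1.1  14. ]
flap_lip 0.39 [180. 280.] [682.7 266.1  14. ]
strip 0.65 [316. 154.] [ 564.3 -347.9    0. ]
strip 0.61 [428. 174.] [ 204.7 -353.1    0. ]
cover 0.77 [273. 338.] [427.  329.7   0. ]
```

View pics/top0.png

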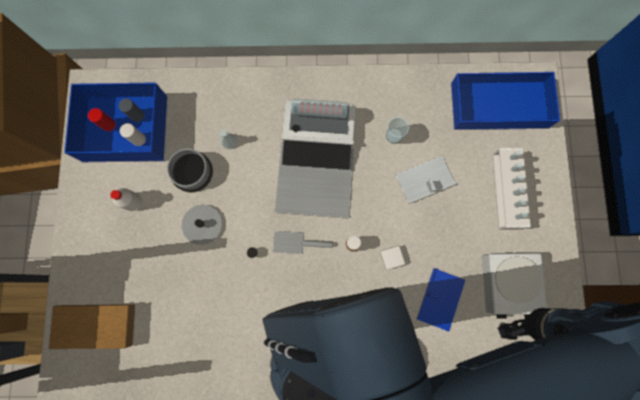

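```bash
python3 - <<'E'
from h import *
im=cv2.imread("pics/top0.png"); d=np.load("top0.npy"); W=cloud(d,"top")
ims=cv2.imread("pics/side0.png"); ds=np.load("side0.npy"); S=cloud(ds,"side")
def box(P,x0,x1,y0,y1,z0,z1):
    return (P[...,0]>x0)&(P[...,0]<x1)&(P[...,1]>y0)&(P[...,1]<y1)&(P[...,2]>z0)&(P[...,2]<z1)
for nm,P in(("top",W),("side",S)):
    print(nm)
    for n,b in dict(knob=(380,470,290,390,44,60),disc=(350,500,270,410,8,16),rim=(520,660,310,450,54,66),fin=(490,560,-400,-300,34,48),plate=(470,650,-450,-240,2,7),rimstrip=(470,560,-450,-240,9,16),sill=(440,600,-130,120,3,8),flap=(590,690,-130,120,12,34),bluefin=(100,300,-480,-280,34,48)).items():
        q=P[box(P,*b)]
        if len(q)<4: print(n,len(q)); continue
        r=cv2.minAreaRect(q[:,:2].astype(np.float32)); c=cv2.minEnclosingCircle(q[:,:2].astype(np.float32))
        print(n,len(q),np.round(r[0],1),np.round(r[1],1),round(r[2],1),"circ",np.round(c[0],1),round(c[1],1),"z",np.round(np.median(q[:,2]),1))
# flap edge: lip
    for y in range(-100,100,25):
        q=P[box(P,590,690,y,y+25,12,45)]; print(y,np.round(q[q[:,0].argsort()[:6]].mean(0),1), end=" ")
    print()
E
```

```text
top
knob 49 [426.6 339.8] [21.8 22.7] 39.2 circ [425.6 339.6] 12.1 z 47.8
disc 1041 [425.6 340.3] [123.9 120.3] 88.6 circ [436.7 337.6] 72.1 z 12.0
rim 228 [593.1 377.7] [119.4 117.9] 44.8 circ [593.3 378.1] 60.7 z 59.4
fin 47 [ 533.5 -360.1] [35.2 10.9] 21.3 circ [ 534.3 -361.8] 17.7 z 41.1
plate 1298 [ 560.1 -345.7] [208.6 179.6] 89.7 circ [ 558.9 -343.7] 133.5 z 4.0
rimstrip 106 [ 542.8 -356.4] [ 73.5 160. ] 18.8 circ [ 542.5 -355.8] 85.2 z 11.6
sill 2257 [520.5  -4. ] [249.8 158.1] 89.2 circ [523.2  -2.6] 143.5 z 5.2
flap 1495 [631.5 -11.8] [209.9  88.5] 85.8 circ [637.4 -12.1] 109.2 z 25.4
bluefin 45 [ 205.  -350.1] [36.1  9.6] 67.9 circ [ 206.1 -350.6] 18.2 z 40.8
-100 [593.4 -92.5  17.9] -75 [595.  -65.2  17.2] -50 [598.2 -41.5  18.6] -25 [599.2 -18.8  18.3] 0 [601.6  12.7  17. ] 25 [602.7  42.1  18.3] 50 [606.3  62.2  17.9] 75 [609.3  83.6  21.8] 
side
knob 110 [425.3 339.3] [21.8 22.4] 65.6 circ [424.3 338.6] 12.9 z 48.1
disc 2404 [425.1 339.1] [121.2 123.7] 20.5 circ [425.3 338.3] 62.8 z 12.1
rim 584 [591.1 379. ] [119.9 118.9] 10.0 circ [592.  377.9] 61.4 z 59.1
fin 41 [ 532.2 -358.9] [35.2 13.6] 13.5 circ [ 532. -358.] 17.8 z 40.2
plate 827 [ 559.1 -345.2] [178.3 207.7] 0.3 circ [ 557.9 -350.2] 130.0 z 4.0
rimstrip 65 [ 532.2 -363.9] [ 41.8 165.4] 21.8 circ [ 515.2 -370.7] 82.7 z 12.2
sill 3019 [520.3  -5.4] [248.6 159.6] 89.7 circ [522.   -5.4] 139.6 z 5.4
flap 1509 [638.7 -10.3] [218.4  82.4] 84.3 circ [639.7 -10.1] 114.8 z 25.5
bluefin 0
-100 [592.5 -88.3  17.8] -75 [594.5 -64.2  17.2] -50 [596.5 -41.   17. ] -25 [598.6 -16.9  17.9] 0 [601.1   9.2  16.7] 25 [602.9  36.4  18.1] 50 [605.5  59.3  17.2] 75 [607.4  83.8  17.5]
```

Top view: the grey strip is at about (426,180) and the blue look-alike at (442,298). The cover is at (203,223) and the bath at (190,171); both cameras agree on their positions. Next I move above the cover.

Emit:
step_arm(
  moves="0 0 0 0.7 -1 0 1;0 0 0 0.7 -1 0 1;0 0 0 0.7 -1 0 1;0 0 0 0.7 -1 0 1;0 0 0 0.7 -1 0 1;0 0 0 0.7 -1 0 1;0 0 0 0.7 -1 0 1;0 0 0 0.7 -1 0 1",
)

```text
time: 3.2
tool_pos: [243.3, -223.3, 231.5]
eef_rot: [0.0, 0.989, 0.146, 0.0]
contact_force: [0.5, 0.8, -0.5]
gripper_width: 1.001
```

```bash
cat >> h.py <<'E'
from scipy.spatial.transform import Rotation as Ro
def go(tx,ty,tz,yaw=None):
    s=sensors.state();q=s["eef_rot"];R=Ro.from_quat([q[1],q[2],q[3],q[0]])
    d=R.inv().apply(np.array([tx,ty,tz])-s["tool_pos"])/30
    x=R.as_matrix()[:,0]; y0=np.arctan2(x[1],x[0])
    print("t",round(s["time"],2),"pos",np.round(s["tool_pos"],1),"yaw",round(np.degrees(y0),2),"tilt",np.round(R.as_matrix()[:,2],4),"F",np.round(s["contact_force"],1),"w",round(s["gripper_width"],3),"q1,q6",np.round(s["q"][[0,5]],2))
    print("shift units",np.round(d,2), "" if yaw is None else "az total units %.2f"%(-(yaw-np.degrees(y0))/10))
E
python3 -c "
from h import *
go(426,339.5,231)
im=cv2.imread('pics/top0.png');W=cloud(np.load('top0.npy'),'top');S=cloud(np.load('side0.npy'),'side')
def box(P,x0,x1,y0,y1,z0,z1): return P[(P[...,0]>x0)&(P[...,0]<x1)&(P[...,1]>y0)&(P[...,1]<y1)&(P[...,2]>z0)&(P[...,2]<z1)]
for P in(W,S):
  q=box(P,470,650,-450,-240,2.5,50)
  g=box(P,480,640,-440,-250,9,50)
  r=cv2.minAreaRect(box(P,470,650,-450,-240,8,16)[:,:2].astype(np.float32));print(r)
  for k in (1,0):
    z=box(P,590,690,-130,120,12,45)[:,:2]; 
    c=cv2.minAreaRect(z.astype(np.float32));print('flap',c)
    break
  z=box(P,590,690,-130,120,12,45); m=[]
  for y in range(-100,85,6):
    a=z[(z[:,1]>=y)&(z[:,1]<y+6)]
    if len(a)>3: m.append(a[a[:,0].argmin()])
  m=np.array(m); f=np.polyfit(m[:,1],m[:,0],1); print('lip',f,'resid',np.std(m[:,0]-np.polyval(f,m[:,1])))
"

```

```text
t 3.2 pos [ 243.3 -223.3  231.5] yaw 16.76 tilt [ 5.e-04 -3.e-04 -1.e+00] F [ 0.5  0.8 -0.5] w 1.001 q1,q6 [-0.74  2.11]
shift units [ 1.124e+01 -1.621e+01  1.000e-02] 
((555.40869140625, -351.394775390625), (106.52212524414062, 164.48045349121094), 23.795822143554688)
flap ((640.802978515625, -15.242149353027344), (217.6728515625, 99.04764556884766), 89.81163787841797)
lip [7.95084690e-02 6.00614242e+02] resid 2.791962350722575
((554.2677001953125, -353.504638671875), (90.42837524414062, 168.3178253173828), 21.75080680847168)
flap ((643.2427978515625, -13.836624145507812), (221.3082733154297, 97.93097686767578), 88.10763549804688)
lip [8.79887733e-02 5.99810347e+02] resid 0.6817689768602803
```

Emit:
step_arm(
  moves="0 0 0 0.7 -1 0 1;0 0 0 0.7 -1 0 1;0 0 0 0.7 -1 0 1;0 0 0 0.7 -1 0 1;0 0 0 0.7 -1 0 1;0 0 0 0.7 -1 0 1;0 0 0 0.7 -1 0 1;0 0 0 0.7 -1 0 1",
)

```text
time: 4.2
tool_pos: [335.0, 55.2, 231.5]
eef_rot: [-0.0, 0.989, 0.146, 0.0]
contact_force: [0.8, -0.3, 0.7]
gripper_width: 1.005
```

Emit:
step_arm(
  moves="0 0 0 0.7 -1 0.2 1;0 0 0 0.7 -1 0.4 1;0 0 0 0.7 -1 0.6 1;0 0 0 0.7 -1 0.6 1;0 0 0 0.7 -1 0.6 1;0 0 0 0.7 -1 0.6 1;0 0 0 0.7 -1 0.4 1;0 0 0 0.7 -1 0.2 1",
)

```text
time: 5.2
tool_pos: [451.4, 237.2, 130.4]
eef_rot: [-0.043, 0.976, 0.214, -0.01]
contact_force: [-0.0, -0.5, -0.3]
gripper_width: 1.002
```

```bash
python3 -c "
from h import *
go(426,339.5,17.5)"
```

```text
t 5.2 pos [451.4 237.2 130.4] yaw 24.71 tilt [-0.0389  0.0802 -0.996 ] F [-0.  -0.5 -0.3] w 1.002 q1,q6 [0.43 3.14]
shift units [ 0.66 -3.1   4.05]
```

```bash
cat >> h.py <<'E'
def rot(yaw):
    q=sensors.state()["eef_rot"];R=Ro.from_quat([q[1],q[2],q[3],q[0]])
    T=Ro.from_euler("z",yaw,degrees=True)*Ro.from_euler("x",180,degrees=True)
    print("rot units",np.round(np.degrees((R.inv()*T).as_rotvec())/10,3))
E
python3 -c "
from h import *
rot(24.71);rot(100)"
```

```text
rot units [-0.512  0.01  -0.001]
rot units [-0.443 -0.327 -7.524]
```

Unwind joint 6, which was at its limit, and correct the tilt.

Emit:
step_arm(
  moves="-0.06 -0.04 -0.94 0 0 0 1;-0.06 -0.04 -0.94 0 0 0 1;-0.06 -0.04 -0.94 0 0 0 1;-0.06 -0.04 -0.94 0 0 0 1;-0.06 -0.04 -0.94 0 0 0 1;-0.06 -0.04 -0.94 0 0 0 1;-0.06 -0.04 -0.94 0 0 0 1;-0.06 -0.04 -0.94 0 0 0 1",
)

```text
time: 6.2
tool_pos: [451.3, 236.7, 131.1]
eef_rot: [0.003, 0.641, 0.767, 0.002]
contact_force: [0.1, 0.3, -0.4]
gripper_width: 0.993
```

```bash
python3 -c "
from h import *
rot(100)
go(426,339.5,17.5)"
```

```text
rot units [0.039 0.018 0.022]
t 6.2 pos [451.3 236.7 131.1] yaw 100.22 tilt [ 0.0073 -0.0019 -1.    ] F [ 0.1  0.3 -0.4] w 0.993 q1,q6 [0.49 1.88]
shift units [ 3.53 -0.25  3.77]
```

Emit:
step_arm(
  moves="0.04 0.02 0 0.88 -0.06 0 1;0 0 0 0.88 -0.06 0 1;0 0 0 0.88 -0.06 0 1;0 0 0 0.88 -0.06 0.2 1;0 0 0 0 0 0.8 1;0 0 0 0 0 0.8 1;0 0 0 0 0 0.5 1",
)

```text
time: 7.08
tool_pos: [425.5, 339.3, 61.0]
eef_rot: [-0.0, 0.643, 0.766, -0.001]
contact_force: [0.1, -0.0, 1.2]
gripper_width: 0.999
```

```bash
python3 -c "
from h import *
im,d=camera('top');cv2.imwrite('pics/t1.png',cv2.resize(im[140:300,120:320],None,fx=3,fy=3))
im,d=camera('side');cv2.imwrite('pics/s1.png',cv2.resize(im[240:400,170:370],None,fx=3,fy=3))
cv2.imwrite('pics/ts1.png',np.hstack([cv2.imread('pics/t1.png')[:,100:500],cv2.imread('pics/s1.png')[:,100:500]]))
rot(100)
go(426,339.5,17.5)"
```

```text
rot units [-0.015  0.003 -0.009]
t 7.17 pos [425.2 338.8  60.7] yaw 99.91 tilt [-0.0026 -0.001  -1.    ] F [ 0.2 -0.1 -0.3] w 1.003 q1,q6 [0.67 2.07]
shift units [0.02 0.04 1.44]
```

View pics/ts1.png

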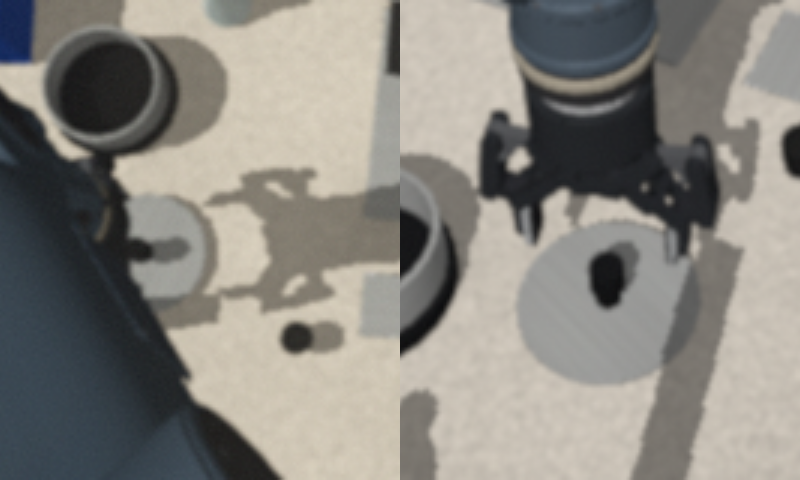

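The left half is the top view and the right half the side view. The open fingers straddle the black knob (side crop about (607,280)), so I descend and grip.

Emit:
step_arm(
  moves="0 0 0 0 0 0.5 1;0 0 0 0 0 0.5 1;0 0 0 0 0 0.42 1;0 0 0 0 0 0 0;0 0 0 0 0 0 0;0 0 0 0 0 0 0;0 0 0 0 0 0 0;0 0 0 0 0 0 0",
  force=60,
)

```text
time: 8.18
tool_pos: [426.3, 339.8, 20.2]
eef_rot: [-0.0, 0.643, 0.766, 0.001]
contact_force: [-0.9, -0.3, 5.9]
gripper_width: 0.256
```

```bash
python3 -c "
from h import *
rot(100)
go(592.5,378,110)"
```

```text
rot units [ 0.004 -0.007 -0.009]
t 8.18 pos [426.3 339.8  20.2] yaw 99.91 tilt [ 4.0e-04  1.4e-03 -1.0e+00] F [-0.9 -0.3  5.9] w 0.256 q1,q6 [0.67 2.07]
shift units [ 0.3   5.68 -2.99]
```

Emit:
step_arm(
  moves="0 0 0 0 0 -0.6 0;0 0 0 0 0 -0.8 0;0 0 0 0 0 -0.8 0;0 0 0 0 0 -0.8 0;0 0 0 0 0 0 0",
)

```text
time: 8.8
tool_pos: [426.8, 340.1, 110.8]
eef_rot: [-0.0, 0.643, 0.766, 0.002]
contact_force: [-0.8, -0.3, -3.1]
gripper_width: 0.262
```

```bash
cat > m.py <<'E'
from h import *
def meas(cam,show=None):
    im,d=camera(cam);P=cloud(d,cam)
    if show: cv2.imwrite(show,im)
    return im,d,P
def box(P,x0,x1,y0,y1,z0,z1): return P[(P[...,0]>x0)&(P[...,0]<x1)&(P[...,1]>y0)&(P[...,1]<y1)&(P[...,2]>z0)&(P[...,2]<z1)]
def plane(q):
    c=np.median(q,0); q=q[abs(q[:,2]-c[2])<12]; A=np.c_[q[:,:2]-c[:2],np.ones(len(q))]
    s=np.linalg.lstsq(A,q[:,2],rcond=None)[0]; return np.round(c,1),np.round(np.degrees(s[:2]),2),len(q)
E
python3 -c "
from m import *
rot(100)
go(592.5,378,110)
im,d,P=meas('side')
r=regions_of('cover','side')
for k in r[:2]:
  q=P[k['mask']&(d>0)]; print(k['confidence'],len(q),plane(q))
  q=q[abs(q[:,2]-np.median(q[:,2]))<4];print(cv2.minEnclosingCircle(q[:,:2].astype(np.float32)))
"
```

```text
rot units [ 0.013 -0.012 -0.009]
t 8.8 pos [426.8 340.1 110.8] yaw 99.91 tilt [ 0.0018  0.0025 -1.    ] F [-0.8 -0.3 -3.1] w 0.262 q1,q6 [0.67 2.07]
shift units [0.29 5.66 0.04] 
0.62 2249 (array([419.5, 353.4, 102.9]), array([ 0.03, -0.14]), 2040)
((425.9369201660156, 339.8857727050781), 61.97549819946289)
```

Emit:
step_arm(
  moves="0 0 0 0.05 0.6 0 0;0 0 0 0.05 1 0 0;0 0 0 0.05 1 0 0;0 0 0 0.05 1 0 0;0 0 0 0.05 1 0 0;0 0 0 0.05 0.8 0 0;0 0 0 0 0.28 0 0;0 0 0 0 0 0 0",
)

```text
time: 9.9
tool_pos: [591.8, 377.2, 107.9]
eef_rot: [-0.001, 0.644, 0.765, -0.001]
contact_force: [0.3, -0.2, -1.9]
gripper_width: 0.259
```

```bash
python3 -c "
from m import *
rot(100)
go(593.3,378.2,74)
im,d,P=meas('side','pics/s2.png')
r=regions_of('cover','side')
for k in r[:2]:
  q=P[k['mask']&(d>0)]; print(k['confidence'],len(q),plane(q))
q=box(P,500,690,280,470,98,108); print(cv2.minEnclosingCircle(q[:,:2].astype(np.float32)),plane(q))
q=box(P,500,690,280,470,45,64); print(cv2.minAreaRect(q[:,:2].astype(np.float32)),plane(q))
cv2.imwrite('pics/s2c.png',cv2.resize(im[230:400,80:330],None,fx=3,fy=3))
"
```

```text
rot units [-0.014  0.001 -0.011]
t 9.9 pos [591.8 377.2 107.9] yaw 99.89 tilt [-2.4e-03 -6.0e-04 -1.0e+00] F [ 0.3 -0.2 -1.9] w 0.259 q1,q6 [0.57 1.97]
shift units [0.02 0.06 1.13] 
0.86 2083 (array([579.8, 390.8,  99.9]), array([-0.05, -0.26]), 1941)
((616.9630126953125, 403.18316650390625), 98.80725860595703) (array([576.2, 392. ,  99.9]), array([-0.05, -0.1 ]), 1835)
((572.7103271484375, 400.0265197753906), (119.12149047851562, 63.94537353515625), 40.8779411315918) (array([553.8, 420.4,  56.9]), array([ 2.89, -3.  ]), 484)
```

View pics/s2c.png

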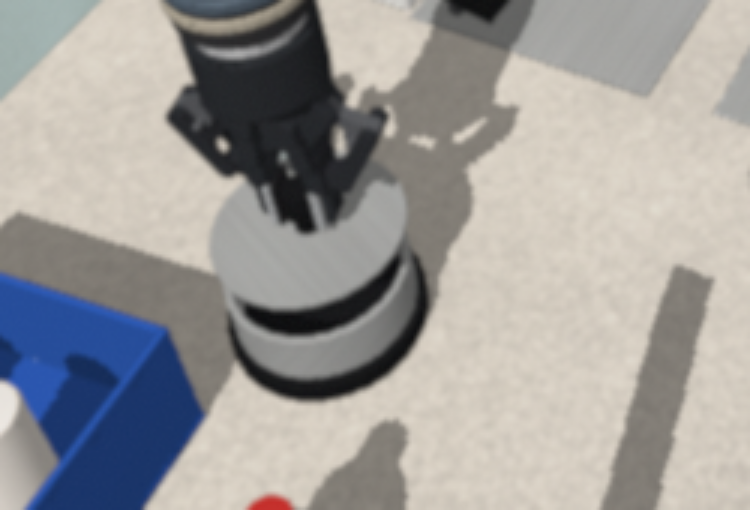

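The cover hangs level over the bath, its disc at crop (308,245) with the rim below. I lower it gently.

Emit:
step_arm(
  moves="0 0 0 0.02 0.06 0.3 0;0 0 0 0 0 0.3 0;0 0 0 0 0 0.2 0;0 0 0 0 0 0.15 0;0 0 0 0 0 0.1 0;0 0 0 0 0 0.08 0;0 0 0 0 0 0 0",
)

```text
time: 10.88
tool_pos: [593.9, 378.5, 75.4]
eef_rot: [-0.0, 0.643, 0.766, -0.0]
contact_force: [0.4, -0.2, -1.3]
gripper_width: 0.262
```

```bash
python3 -c "
from m import *
rot(100)
go(593.3,378.2,72)
im,d,P=meas('side')
q=box(P,500,690,280,470,60,78); print(cv2.minEnclosingCircle(q[:,:2].astype(np.float32)),plane(q))
"
```

```text
rot units [-0.003 -0.003 -0.009]
t 10.88 pos [593.9 378.5  75.4] yaw 99.91 tilt [-6.e-04  5.e-04 -1.e+00] F [ 0.4 -0.2 -1.3] w 0.262 q1,q6 [0.57 1.96]
shift units [-0.01 -0.02  0.11] 
((593.6162719726562, 378.2194519042969), 63.192569732666016) (array([578.2, 394.5,  67.3]), array([ 0.3 , -0.28]), 1954)
```

Emit:
step_arm(
  moves="0 0 0 0 0 0.06 0;0 0 0 0 0 0.06 0;0 0 0 0 0 0.04 0;0 0 0 0 0 0 0",
)

```text
time: 11.42
tool_pos: [594.0, 378.6, 72.2]
eef_rot: [-0.0, 0.643, 0.766, 0.001]
contact_force: [-2.5, -2.6, 8.1]
gripper_width: 0.262
```

```bash
python3 -c "
from m import *
rot(100)
go(593.3,378.2,72)
im,d,P=meas('side')
q=box(P,500,690,280,470,60,78); print(cv2.minEnclosingCircle(q[:,:2].astype(np.float32)),plane(q))
"
```

```text
rot units [ 0.004 -0.006 -0.009]
t 11.43 pos [594.  378.6  72.2] yaw 99.91 tilt [ 5.0e-04  1.2e-03 -1.0e+00] F [-2.5 -2.6  8.1] w 0.262 q1,q6 [0.57 1.97]
shift units [-0.01 -0.03  0.01] 
((598.0685424804688, 395.9329833984375), 80.53968811035156) (array([578.5, 394. ,  64.1]), array([ 0.06, -0.05]), 1930)
```

Seated: disc top 64.1 mm, level, 8 N of contact force. Release, rise and begin turning.

Emit:
step_arm(
  moves="0 0 0 0 0 0 0.5;0 0 0 0 0 0 0.8;0 0 0 0 0 0 1;0 0 0 0 0 0 1;0 0 0 0 0 -0.5 1;0 0 0 0 0 -1 1;0 0 -0.5 0 0 -1 1;0 0 -1 0 0 -1 1",
)

```text
time: 12.48
tool_pos: [594.1, 378.6, 178.0]
eef_rot: [-0.0, 0.536, 0.844, 0.001]
contact_force: [-0.7, 0.2, 0.5]
gripper_width: 1.001
```

Emit:
step_arm(
  moves="0 0 -1 0 0 -0.5 1;0 0 -1 0 0 0 1;0 0 -1 0 0 0 1;0 0 -1 0 0 0 1;0 0 -1 0 0 0 1;0 0 -1 0 0 0 1;0 0 -1 0 0 0 1;0 0 -1 0 0 0 1",
)

```text
time: 13.48
tool_pos: [594.1, 378.6, 191.9]
eef_rot: [0.0, -0.133, 0.991, 0.001]
contact_force: [-0.6, 0.5, -0.5]
gripper_width: 1.0
```

```bash
python3 -c "
from m import *
im,d,P=meas('side','pics/s3.png')
q=box(P,500,690,280,470,60,78); print(cv2.minEnclosingCircle(q[:,:2].astype(np.float32)),plane(q))
im,d,P=meas('top','pics/t3.png')
q=box(P,500,690,280,470,60,78); print(cv2.minEnclosingCircle(q[:,:2].astype(np.float32)),plane(q))
rot(202)
go(533,-360,180)
"
```

```text
((600.3483276367188, 395.1929931640625), 80.50253295898438) (array([587.7, 385.2,  64.2]), array([ 0.04, -0.11]), 2436)
((594.6519775390625, 377.1596374511719), 61.854026794433594) (array([606.7, 357. ,  64.2]), array([0.15, 0.26]), 687)
rot units [ 0.005  0.004 -0.697]
t 13.57 pos [594.1 378.6 191.8] yaw -164.97 tilt [ 3.0e-04  1.1e-03 -1.0e+00] F [-0.2 -0.1 -0. ] w 0.998 q1,q6 [0.57 0.3 ]
shift units [  8.35 -23.25   0.37]
```

Emit:
step_arm(
  moves="0 0 -0.7 0 0 0 1;0 0 0 0.5 -1 0 1;0 0 0 0.5 -1 0 1;0 0 0 0.5 -1 0 1;0 0 0 0.5 -1 0 1;0 0 0 0.5 -1 0 1;0 0 0 0.5 -1 0 1;0 0 0 0.5 -1 0 1",
)

```text
time: 14.58
tool_pos: [574.9, 143.5, 191.4]
eef_rot: [0.0, -0.188, 0.982, 0.0]
contact_force: [0.5, -1.1, 0.5]
gripper_width: 0.994
```

Emit:
step_arm(
  moves="0 0 0 0.5 -1 0 1;0 0 0 0.5 -1 0 1;0 0 0 0.5 -1 0 1;0 0 0 0.5 -1 0 1;0 0 0 0.5 -1 0 1;0 0 0 0.5 -1 0 1;0 0 0 0.5 -1 0 1;0 0 0 0.5 -1 0 1",
)

```text
time: 15.58
tool_pos: [553.1, -124.1, 191.3]
eef_rot: [0.0, -0.188, 0.982, 0.0]
contact_force: [0.3, -0.3, 0.0]
gripper_width: 0.999
```

Emit:
step_arm(
  moves="0 0 0 0.5 -1 0 1;0 0 0 0.5 -1 0 1;0 0 0 0.5 -1 0 1;0 0 0 0.5 -1 0 1;0 0 0 0.5 -0.5 0 1;0 0 0 0 0 0 1",
)

```text
time: 16.32
tool_pos: [533.2, -277.1, 190.7]
eef_rot: [-0.0, -0.188, 0.982, 0.0]
contact_force: [1.2, 1.2, 0.5]
gripper_width: 1.0
```

```bash
python3 -c "
from m import *
rot(202)
go(533,-360,110)
for c in('side','top'):
  im,d,P=meas(c,'pics/%s4.png'%c)
  q=box(P,470,650,-450,-240,2,48); 
  # keep connected: plate pts above table
  q=q[(q[:,2]>2.6)]
  for zr in((34,48),(9,16),(2.6,6)):
    z=q[(q[:,2]>zr[0])&(q[:,2]<zr[1])]
    print(c,zr,len(z),[np.round(v,1) for v in cv2.minAreaRect(z[:,:2].astype(np.float32))] if len(z)>3 else '')
p=cv2.imread('pics/side4.png')[100:230,230:430]
cv2.imwrite('pics/s4c.png',cv2.resize(p,None,fx=4,fy=4))
"
```

```text
rot units [ 0.004 -0.001 -0.031]
t 16.32 pos [ 533.2 -277.1  190.7] yaw -158.31 tilt [-5.e-04  6.e-04 -1.e+00] F [1.2 1.2 0.5] w 1.0 q1,q6 [-0.48 -0.86]
shift units [ 1.03 -2.57  2.69] 
side (34, 48) 41 [array([ 531.8, -358.8]), array([34.3, 14.4]), np.float64(28.6)]
side (9, 16) 63 [array([ 541.7, -351.6]), array([ 68.9, 163.2]), np.float64(21.6)]
side (2.6, 6) 649 [array([ 560. , -344.4]), array([178.7, 207.3]), np.float64(0.1)]
top (34, 48) 0 
top (9, 16) 0 
top (2.6, 6) 25 [array([ 626. , -258.6]), array([30.6, 56.2]), np.float64(62.1)]
```

View pics/s4c.png

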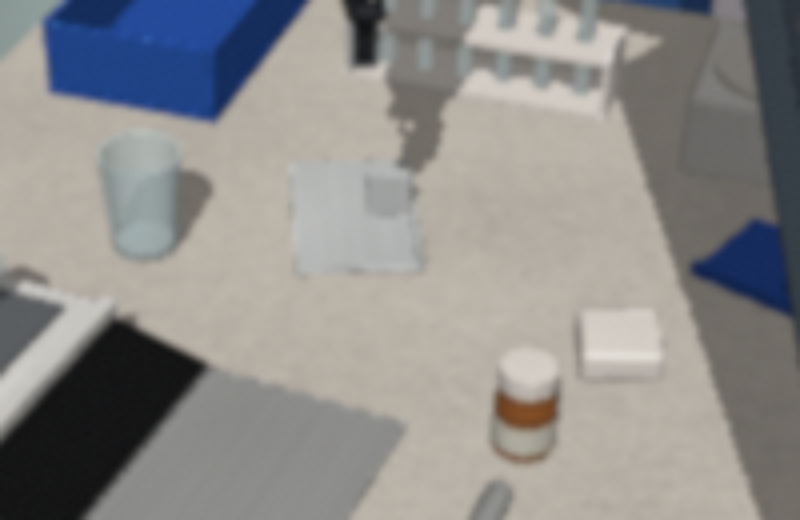

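```bash
python3 -c "
from m import *
im,d=camera('side');W=cloud(d,'side')
for r in regions_of('strip','side')[:2]:
  m=r['mask'].astype(np.uint8)
  n,l,s,c=cv2.connectedComponentsWithStats(m); m=l==(1+s[1:,4].argmax())
  v,u=np.nonzero(m&(W[...,2]<16)&(W[...,2]>2.0)); q=np.array([ray((a,b),'side',W[b,a,2]) for a,b in zip(u,v)])[:,:2].astype(np.float32)
  print(r['confidence'],r['position'],len(q),cv2.minAreaRect(q))
  # robust: PCA yaw by fit of box
  from scipy.optimize import minimize
  def cost(p):
    c,s_=np.cos(p[2]),np.sin(p[2]); e=(q-p[:2])@np.array([[c,-s_],[s_,c]])
    return np.mean(np.maximum(abs(e[:,0])-50,0)+np.maximum(abs(e[:,1])-80,0))
  for y0 in(.3,.4):
    o=minimize(cost,[559,-349,y0],method='Nelder-Mead',options=dict(maxiter=3000)); print(o.x,np.degrees(o.x[2]),o.fun)
T=cloud(np.load('top0.npy'),'top'); im=cv2.imread('pics/top0.png')
# plate in top0: sub-box hsv difference
for zr in((9,15),(34,48)):
  for nm,P in(('top',T),('side',W)):
    z=box(P,480,560,-440,-270,*zr)[:,:2]
    if zr[0]==9: # rim line fit: drop fin points
      z=z[(np.hypot(*(z-[533,-360]).T)>26)]
    v=cv2.fitLine(z.astype(np.float32),cv2.DIST_HUBER,0,.01,.01).ravel(); print(zr,nm,len(z),v,np.degrees(np.arctan2(v[1],v[0])))
"
```

```text
0.85 [315.9, 155.8] 734 ((558.2298583984375, -350.275390625), (99.6125717163086, 166.7504425048828), 21.902456283569336)
[ 5.57536837e+02 -3.49168515e+02  3.76172942e-01] 21.553121958319828 0.024610001055374038
[ 5.57531488e+02 -3.49170633e+02  3.76173244e-01] 21.55313923021813 0.02461000058864537
0.71 [413.4, 168.3] 316 ((254.26287841796875, -381.37799072265625), (73.40289306640625, 126.22479248046875), 12.10793685913086)
[ 2.59202418e+02 -3.88615126e+02  3.23876696e-01] 18.556767741993905 0.0
[ 259.20241833 -388.615126      0.43183559] 24.74235698932521 0.0
(9, 15) top 72 [ 3.5520905e-01 -9.3478692e-01  5.1692853e+02 -3.7028802e+02] -69.19374
(9, 15) side 30 [ 3.7416425e-01 -9.2736244e-01  5.0393631e+02 -3.4313657e+02] -68.02733
(34, 48) top 47 [ 8.9844257e-01  4.3909106e-01  5.3262250e+02 -3.5961133e+02] 26.045898
(34, 48) side 41 [ 9.4232488e-01  3.3469957e-01  5.3102881e+02 -3.5859991e+02] 19.55427
```

Emit:
step_arm(
  moves="0 0 0 0.35 -0.86 0.5 1;0 0 0 0.34 -0.86 0.8 1;0 0 0 0.34 -0.85 0.8 1;0 0 0 0 0 0.8 1;0 0 0 0 0 0.8 1;0 0 0 0 0 0.5 1;0 0 0 0 0 0.1 1",
)

```text
time: 17.4
tool_pos: [533.8, -358.3, 60.6]
eef_rot: [-0.001, -0.19, 0.982, 0.001]
contact_force: [-0.1, 0.2, 1.1]
gripper_width: 1.002
```

```bash
python3 -c "
from m import *
rot(201.6)
go(532.8,-359.7,7.5)
im,d,P=meas('side')
cv2.imwrite('pics/s5c.png',cv2.resize(im[80:210,250:410],None,fx=4,fy=4))
"
```

```text
rot units [ 0.011 -0.006  0.035]
t 17.4 pos [ 533.8 -358.3   60.6] yaw -158.05 tilt [-0.0017  0.0014 -1.    ] F [-0.1  0.2  1.1] w 1.002 q1,q6 [-0.59 -0.97]
shift units [ 0.05 -0.03  1.77]
```

View pics/s5c.png

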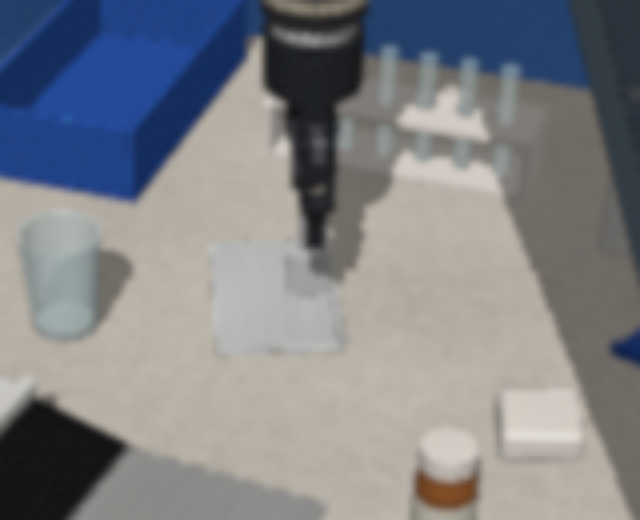

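The fingers are above the fin, at about crop (310,260), and aligned along it. Descend and grip.

Emit:
step_arm(
  moves="0.01 0 0.03 0.05 -0.03 0.5 1;0 0 0 0 0 0.6 1;0 0 0 0 0 0.5 1;0 0 0 0 0 0.15 1;0 0 0 0 0 0 0.4;0 0 0 0 0 0 0;0 0 0 0 0 0 0;0 0 0 0 0 0 0",
  force=100,
)

```text
time: 18.45
tool_pos: [533.1, -360.7, 9.2]
eef_rot: [0.0, -0.187, 0.982, -0.001]
contact_force: [0.3, 0.1, -0.6]
gripper_width: 0.149
```

Emit:
step_arm(
  moves="0 0 0 0 0 0 0;0 0 0 0 0 0 0",
)

```text
time: 18.7
tool_pos: [533.1, -360.8, 9.4]
eef_rot: [0.0, -0.187, 0.982, -0.001]
contact_force: [-1.0, 0.5, 5.0]
gripper_width: 0.103
```

```bash
python3 -c "
from m import *
rot(201.6)
go(532.8,-359.7,7.5)"
```

```text
rot units [-0.01   0.001  0.   ]
t 18.7 pos [ 533.1 -360.8    9.4] yaw -158.4 tilt [ 8.0e-04 -1.5e-03 -1.0e+00] F [-1.   0.5  5. ] w 0.103 q1,q6 [-0.59 -0.97]
shift units [-0.    0.04  0.06]
```

Emit:
step_arm(
  moves="0 0 0 0 0 -0.4 0;0 0 0 0 0 -0.8 0;0 0 0 0 0 -0.8 0;0 0 0.8 0 0 0 0;0 0 0.9 0 0 0 0;0 0 0.9 0 0 0 0;0 0 0 0 0 0 0",
)

```text
time: 19.58
tool_pos: [532.8, -360.5, 69.1]
eef_rot: [-0.0, 0.038, 0.999, -0.0]
contact_force: [0.9, 0.0, -2.3]
gripper_width: 0.104
```

```bash
python3 -c "
from m import *
rot(175.15)
go(492.1,-2.4,72)"
```

```text
rot units [-0.005  0.     0.052]
t 19.57 pos [ 532.8 -360.5   69.1] yaw 175.67 tilt [-1.e-04 -9.e-04 -1.e+00] F [ 0.9  0.  -2.3] w 0.104 q1,q6 [-0.59 -0.52]
shift units [ 2.25 11.8  -0.11]
```

Emit:
step_arm(
  moves="0 0 0.05 0.2 0.5 0 0;0 0 0 0.2 1 0 0;0 0 0 0.2 1 0 0;0 0 0 0.2 1 0 0;0 0 0 0.2 1 0 0;0 0 0 0.2 1 0 0;0 0 0 0.2 1 0 0;0 0 0 0.2 1 0 0",
)

```text
time: 20.58
tool_pos: [503.1, -130.5, 68.7]
eef_rot: [-0.0, 0.041, 0.999, -0.0]
contact_force: [-0.2, 0.0, -1.1]
gripper_width: 0.102
```

Emit:
step_arm(
  moves="0 0 0 0.2 1 0 0;0 0 0 0.2 1 0 0;0 0 0 0.2 1 0 0;0 0 0 0.05 0.9 0 0;0 0 0 0 0.4 0 0;0 0 0 0 0 0 0;0 0 0 0 0 0 0",
)

```text
time: 21.45
tool_pos: [495.5, -2.6, 68.4]
eef_rot: [0.0, 0.043, 0.999, -0.001]
contact_force: [0.2, 0.2, -2.2]
gripper_width: 0.105
```

```bash
cat >> m.py <<'E'
def fin_view(z,name=None):
    im,d,P=meas('side')
    q=box(P,400,640,-140,140,z-2.5,z+2.5)
    return im,d,P,q
E
python3 -c "
from m import *
rot(175.15)
go(492.1,-2.4,20)
im,d,P=meas('side')
q=box(P,400,640,-120,120,45,100)
print(np.histogram(q[:,2],bins=range(45,101,5)))
q=box(P,400,640,-120,120,55,72);print(plane(q),cv2.minAreaRect(q[:,:2].astype(np.float32)))
cv2.imwrite('pics/s6c.png',cv2.resize(im[130:300,200:400],None,fx=4,fy=3.5))
"
```

```text
rot units [-0.008  0.001 -0.003]
t 21.45 pos [495.5  -2.6  68.4] yaw 175.12 tilt [-0.     -0.0013 -1.    ] F [ 0.2  0.2 -2.2] w 0.105 q1,q6 [-0.    0.08]
shift units [ 0.11 -0.    1.61] 
(array([  0,   0,  20, 917, 213,  91,  21,  20,  22,  17,  22]), array([ 45,  50,  55,  60,  65,  70,  75,  80,  85,  90,  95, 100]))
(array([524.1,  21.7,  63.6]), array([-1.47, -0.13]), 1202) ((522.28125, -5.089897155761719), (164.8666229248047, 102.82150268554688), 85.75138854980469)
```

View pics/s6c.png

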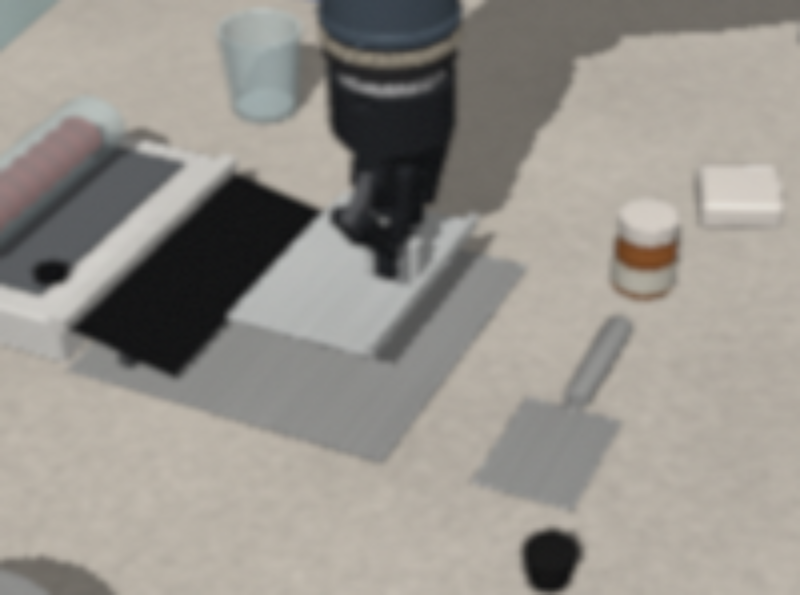

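The strip hangs level and parallel to the flap's lip, its front edge at crop (230,315)–(320,215). I lower it onto the sill.

Emit:
step_arm(
  moves="0 0 0 0.1 0 0.4 0;0 0 0 0 0 0.5 0;0 0 0 0 0 0.4 0;0 0 0 0 0 0.2 0;0 0 0 0 0 0.15 0;0 0 0 0 0 0 0",
)

```text
time: 22.25
tool_pos: [492.6, -1.9, 18.8]
eef_rot: [-0.0, 0.043, 0.999, -0.001]
contact_force: [0.4, -0.3, -1.9]
gripper_width: 0.099
```

```bash
cat > st.py <<'E'
from m import *
def st(z,x1=640):
    P=[]
    for c in('side','top'):
        im,d,p=meas(c); q=box(p,430,x1,-100,90,z-2.2,z+2.2); 
        if len(q)<100: print(c,len(q)); continue
        fx=[]
        print(c,plane(q),[np.round(v,1) for v in cv2.minAreaRect(q[:,:2].astype(np.float32))])
E
python3 -c "
from st import *
rot(175.15)
go(492.1,-2.4,14)
st(4+sensors.state()['tool_pos'][2]-9.4)
"
```

```text
rot units [-0.006 -0.    -0.004]
t 22.25 pos [492.6  -1.9  18.8] yaw 175.11 tilt [-1.0e-04 -1.1e-03 -1.0e+00] F [ 0.4 -0.3 -1.9] w 0.099 q1,q6 [-0.    0.08]
shift units [ 0.02 -0.02  0.16] 
side (array([528.1,  25.7,  13.7]), array([ 0.19, -0.07]), 912) [array([535.9,  -5.9]), array([165.1, 140.6]), np.float64(82.0)]
top 79
```

Emit:
step_arm(
  moves="0 0 0 0 0 0.08 0;0 0 0 0 0 0.08 0;0 0 0 0 0 0.06 0;0 0 0 0 0 0 0",
)

```text
time: 22.85
tool_pos: [492.9, -1.9, 14.3]
eef_rot: [0.001, 0.043, 0.999, -0.001]
contact_force: [-9.1, 0.0, 27.1]
gripper_width: 0.099
```

```bash
python3 -c "
from st import *
rot(175.15)
go(492.1,-2.4,14)
im,d,P=meas('side')
q=box(P,430,597,-110,100,7.2,12); print(plane(q),cv2.minAreaRect(q[:,:2].astype(np.float32)))
im,d,P=meas('top'); q=box(P,430,597,-110,100,7.2,12); print(plane(q),cv2.minAreaRect(q[:,:2].astype(np.float32)))
"
```

```text
rot units [-0.005  0.01  -0.004]
t 22.85 pos [492.9  -1.9  14.3] yaw 175.11 tilt [ 0.0017 -0.0011 -1.    ] F [-9.1  0.  27.1] w 0.099 q1,q6 [-0.    0.08]
shift units [ 0.02 -0.02  0.01] 
(array([528. ,  23.4,   9.3]), array([-0.1, -0. ]), 1069) ((520.5971069335938, -3.8571090698242188), (205.77479553222656, 151.065185546875), 89.94474792480469)
(array([528.8, -85.8,   8.8]), array([-0.22,  1.36]), 142) ((517.8652954101562, -87.16404724121094), (152.10354614257812, 44.81496810913086), 1.6822420358657837)
```

Seated on the sill. I ease off the pressing force and slide in.

Emit:
step_arm(
  moves="0 0 0 0 0 -0.04 0;0 0 0 -0.2 0 0 0;0 0 0 -0.25 0 0 0;0 0 0 -0.25 0 0 0;0 0 0 -0.25 0 0 0;0 0 0 -0.25 0 0 0;0 0 0 -0.1 0 0 0;0 0 0 0 0 0 0",
)

```text
time: 23.95
tool_pos: [529.4, -5.0, 14.3]
eef_rot: [-0.002, 0.043, 0.999, -0.0]
contact_force: [-12.7, 1.7, 22.1]
gripper_width: 0.1
```

```bash
cat >> st.py <<'E'
def check(pic=None):
    rot(175.15); go(557,-7.6,14)
    im,d,P=meas('side')
    z0=np.load('side0.npy'); P0=cloud(z0,'side')
    g=lambda A: A[(P0[...,0]>602)&(P0[...,0]<612)&(P0[...,1]>40)&(P0[...,1]<85)]
    print('flap near lip z before/now',np.median(g(P0)[:,2]),np.median(g(P)[:,2]))
    q=box(P,430,592,-110,100,7.4,11.5); print('plate',plane(q))
    if pic: cv2.imwrite(pic,cv2.resize(im[150:280,200:360],None,fx=4.5,fy=4.5))
E
python3 -c "
from st import *
check('pics/s7c.png')"
```

```text
rot units [-0.005 -0.017 -0.003]
t 23.95 pos [529.4  -5.   14.3] yaw 175.12 tilt [-3.1e-03 -6.0e-04 -1.0e+00] F [-12.7   1.7  22.1] w 0.1 q1,q6 [-0.01  0.08]
shift units [-0.92 -0.01  0.01] 
flap near lip z before/now 11.862784295938988 13.648355465935019
plate (array([543.6,  21.5,   9.1]), array([ 0.62, -0.  ]), 811)
```

View pics/s7c.png

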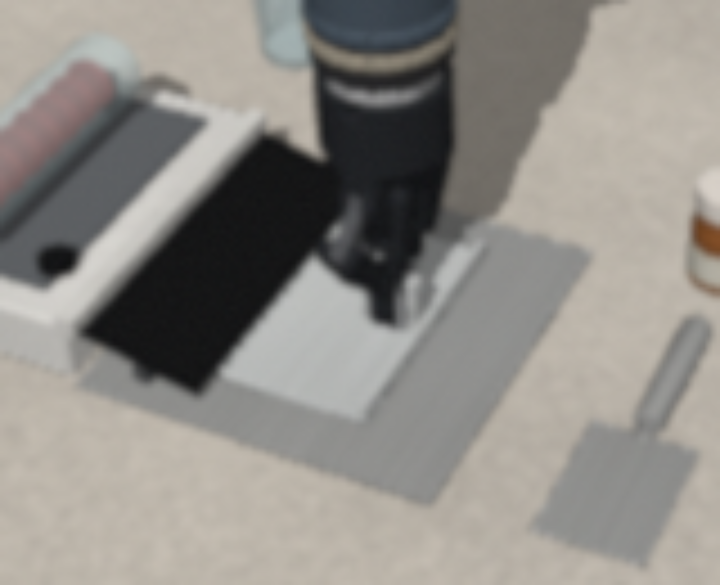

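The front edge is passing cleanly under the lip (crop about (225,375) to (315,260)). I continue towards the stop.

Emit:
step_arm(
  moves="0 0 0 -0.25 0 -0.02 0;0 0 0 -0.25 0 0 0;0 0 0 -0.2 0 0 0;0 0 0 -0.1 0 0 0;0 0 0 0 0 0 0",
)

```text
time: 24.62
tool_pos: [555.2, -7.2, 14.4]
eef_rot: [-0.0, 0.043, 0.999, -0.0]
contact_force: [-6.4, 0.8, 9.2]
gripper_width: 0.101
```

```bash
python3 -c "
from st import *
check()"
```

```text
rot units [-0.006 -0.005 -0.004]
t 24.62 pos [555.2  -7.2  14.4] yaw 175.11 tilt [-9.e-04 -9.e-04 -1.e+00] F [-6.4  0.8  9.2] w 0.101 q1,q6 [-0.01  0.07]
shift units [-0.06 -0.01  0.01] 
flap near lip z before/now 11.862784295938988 13.58989593226427
plate (array([553.1,  17.5,   8.9]), array([ 0.68, -0.12]), 632)
```

Friction only so far; the stop is close. Creep.

Emit:
step_arm(
  moves="0 0 0 -0.06 0 0 0;0 0 0 -0.06 0 0 0;0 0 0 0 0 0 0",
)

```text
time: 25.05
tool_pos: [556.4, -7.3, 14.4]
eef_rot: [-0.002, 0.043, 0.999, -0.0]
contact_force: [-15.3, 1.2, 18.2]
gripper_width: 0.101
```

Emit:
step_arm(
  moves="0 0 0 -0.06 0 0 0;0 0 0 0 0 0 0",
)

```text
time: 25.3
tool_pos: [556.4, -7.3, 14.3]
eef_rot: [-0.004, 0.043, 0.999, -0.0]
contact_force: [-22.0, 3.4, 24.1]
gripper_width: 0.105
```

```bash
python3 -c "
from st import *
check()"
```

```text
rot units [-0.004 -0.043 -0.003]
t 25.3 pos [556.4  -7.3  14.3] yaw 175.12 tilt [-7.5e-03 -1.0e-04 -1.0e+00] F [-22.    3.4  24.1] w 0.105 q1,q6 [-0.01  0.07]
shift units [-0.02 -0.01  0.01] 
flap near lip z before/now 11.862784295938988 13.82798858820717
plate (array([552.4,  15.9,   8.8]), array([ 0.78, -0.11]), 659)
```

Emit:
step_arm(
  moves="0 -0.04 0 -0.05 0 0.02 0;0 0 0 -0.05 0 0.02 0;0 0 0 0 0 0 0",
)

```text
time: 25.72
tool_pos: [556.4, -7.3, 14.3]
eef_rot: [-0.002, 0.042, 0.999, -0.0]
contact_force: [-37.3, 3.7, 48.6]
gripper_width: 0.102
```

```bash
python3 -c "
from st import *
check('pics/s8c.png')
for k in range(2):
  im,d,P=meas('side')
  for b in((535,583,-90,65),(535,583,30,65)): print(plane(box(P,*b,6.5,11.5)))
P0=cloud(np.load('side0.npy'),'side')
for nm,A in(('before',P0),('now',P)):
  print(nm,plane(box(A,612,660,-60,80,10,50)),plane(box(A,612,660,40,80,10,50)))
"
```

```text
rot units [-0.004 -0.026 -0.002]
t 25.73 pos [556.4  -7.3  14.3] yaw 175.13 tilt [-4.6e-03 -3.0e-04 -1.0e+00] F [-37.3   3.7  48.6] w 0.102 q1,q6 [-0.01  0.07]
shift units [-0.02 -0.01  0.01] 
flap near lip z before/now 11.862784295938988 13.580573521657893
plate (array([554.7,  15.8,   8.9]), array([ 0.76, -0.07]), 593)
(array([559.4,  16.1,   9.3]), array([-0.1 , -0.03]), 349)
(array([563.7,  47.6,   9.4]), array([ 0.46, -0.07]), 130)
(array([558.4,  17.6,   9.1]), array([ 0.1 , -0.08]), 349)
(array([564.5,  47.7,   9. ]), array([ 0.3 , -0.73]), 131)
before (array([635.9,  15. ,  26.4]), array([14.26, -1.41]), 721) (array([635.4,  59.8,  24.8]), array([14.64, -1.79]), 226)
now (array([636.8,  17. ,  26.5]), array([14.18, -1.37]), 712) (array([636.1,  60.7,  24.9]), array([14.07, -1.98]), 230)
```

View pics/s8c.png

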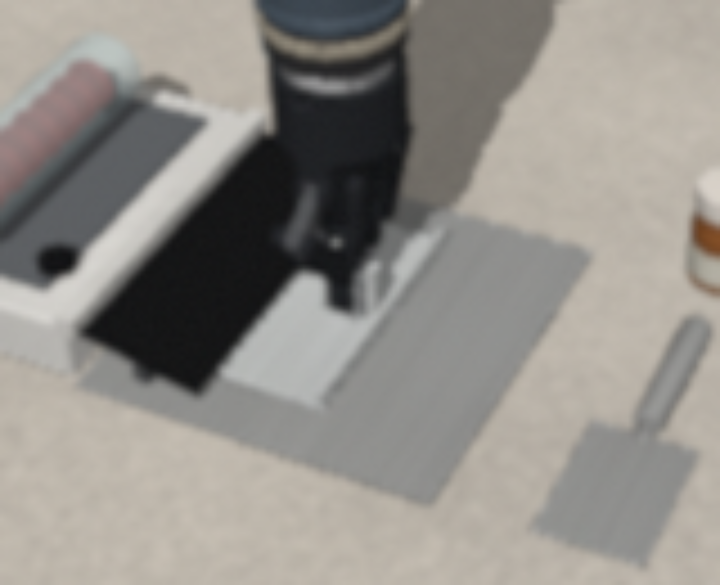

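The flap is unmoved and the plate level. I unload vertically, so that a sideways force that remains must come from the stop and not from friction.

Emit:
step_arm(
  moves="0 0 0 0 0 -0.05 0;0 0 0 0 0 -0.04 0;0 0 0 0 0 0 0",
)

```text
time: 26.25
tool_pos: [556.6, -7.1, 14.4]
eef_rot: [-0.003, 0.043, 0.999, -0.0]
contact_force: [-25.1, 5.8, 15.9]
gripper_width: 0.099
```

```bash
python3 -c "
from st import *
check()
im,d,P=meas('side')
q=box(P,500,560,-90,100,15,19);print(cv2.minAreaRect(q[:,:2].astype(np.float32)),len(q))
"
```

```text
rot units [-0.002 -0.033 -0.002]
t 26.25 pos [556.6  -7.1  14.4] yaw 175.13 tilt [-5.8e-03  1.0e-04 -1.0e+00] F [-25.1   5.8  15.9] w 0.099 q1,q6 [-0.01  0.07]
shift units [-0.02 -0.01  0.01] 
flap near lip z before/now 11.862784295938988 12.479827168662226
plate (array([552.6,  18.4,   8.9]), array([ 0.89, -0.09]), 604)
((544.048095703125, -2.4615020751953125), (153.7960662841797, 21.070558547973633), 84.82451629638672) 88
```

Sideways to vertical force is 1.6, so it is against the stop. I check the yaw moment to see whether the whole edge is in contact.

```bash
python3 -c "
from st import *
s=sensors.state();print(s['wrist_torque'],s['tool_pos'])
P0=cloud(np.load('side0.npy'),'side');T=cloud(np.load('top0.npy'),'top')
for nm,A in(('side',P0),('top',T)):
  z=box(A,660,720,-110,90,40,50); m=[]
  for y in np.arange(-95,75,5.):
    a=z[(z[:,1]>=y)&(z[:,1]<y+5)]
    if len(a)>3: m.append(a[a[:,0].argmin(),:2])
  m=np.array(m);f=np.polyfit(m[:,1],m[:,0],1);r=m[:,0]-np.polyval(f,m[:,1]);k=abs(r)<2*r.std();f=np.polyfit(m[k,1],m[k,0],1);print(nm,f,-np.degrees(np.arctan(f[0])))
  z=box(A,440,500,-130,120,3.2,7.5); m=[]
  for y in np.arange(-110,100,5.):
    a=z[(z[:,1]>=y)&(z[:,1]<y+5)]
    if len(a)>3: m.append(a[a[:,0].argmin(),:2])
  m=np.array(m);f=np.polyfit(m[:,1],m[:,0],1);r=m[:,0]-np.polyval(f,m[:,1]);k=abs(r)<2*r.std();f=np.polyfit(m[k,1],m[k,0],1);print(nm,'sill front',f,-np.degrees(np.arctan(f[0])))
"
```

```text
[ 0.87142907  4.56690496 -0.23638848] [556.59300548  -7.08737131  14.35363819]
side [8.87323004e-02 6.73141655e+02] -5.070706209807629
side sill front [8.18704002e-02 4.49426490e+02] -4.680389842073437
top [8.56945727e-02 6.73931548e+02] -4.897971217990746
top sill front [3.89673193e-02 4.46898458e+02] -2.231533902224054
```

Emit:
step_arm(
  moves="0 -0.02 0 0 0 0.04 0;0 0 0 0 0 0 0;0 0 0 0 0 0 0;0 0 0 0 0 0 0",
)

```text
time: 26.85
tool_pos: [556.7, -7.1, 14.3]
eef_rot: [-0.001, 0.043, 0.999, -0.0]
contact_force: [-29.3, 3.3, 30.9]
gripper_width: 0.101
```

```bash
python3 -c "
from st import *
check()
im,d,P=meas('top','pics/t9.png')
q=box(P,500,690,280,470,60,78); print('cover',cv2.minEnclosingCircle(q[:,:2].astype(np.float32)),plane(q))
im2,d2,Q=meas('side')
print('plate',plane(box(Q,535,583,-90,65,6.5,11.5)))
print('flap',plane(box(Q,612,660,40,80,10,50)))
for n,b in dict(jar=(335,385,-140,-92,60,80),timer=(285,355,-270,-200,20,30),stopper=(320,356,165,200,24,36),beaker=(660,740,-300,-220,70,95),flask=(660,710,235,295,60,95),spat=(330,410,-60,130,2.5,25)).items():
  a=box(cloud(np.load('side0.npy'),'side'),*b);c=box(Q,*b);print(n,len(a),len(c),np.round(a.mean(0),1),np.round(c.mean(0),1))
"
```

```text
rot units [-0.001 -0.009 -0.003]
t 26.85 pos [556.7  -7.1  14.3] yaw 175.12 tilt [-1.5e-03 -1.0e-04 -1.0e+00] F [-29.3   3.3  30.9] w 0.101 q1,q6 [-0.01  0.07]
shift units [-0.01 -0.02  0.01] 
flap near lip z before/now 11.862784295938988 14.291267245879878
plate (array([552.7,  15.3,   8.8]), array([ 0.77, -0.06]), 620)
cover ((618.6689453125, 403.31939697265625), 96.09088897705078) (array([592. , 375.3,  64.3]), array([0.07, 0.14]), 1158)
plate (array([558. ,  18.2,   9.4]), array([ 0.3 , -0.07]), 333)
flap (array([636.2,  60.6,  24.5]), array([15.15, -1.23]), 230)
jar 145 147 [ 358.4 -115.3   69. ] [ 358.5 -115.2   68.8]
timer 262 262 [ 317.4 -232.2   25.1] [ 317.7 -232.6   24.8]
stopper 151 153 [336.2 182.6  29.8] [336.  182.9  29.9]
beaker 208 19 [ 700.6 -258.2   79.1] [ 722.9 -239.6   80.8]
flask 141 140 [686.9 267.7  77.2] [686.9 267.7  77.2]
spat 806 791 [366.9  48.    7.3] [366.5  49.5   7.3]
```

```bash
python3 -c "
from h import *
env.job_done(); s=sensors.state(); print(s['time'],s['contact_force'],s['tool_pos'])"
```

```text
the job is handed in; nothing more can be done
the job is handed in; nothing more can be done
```

I seated the cover on the bath, then slid the drip strip under the flap to the stop and handed the job in at about 27 s. The arm was still gripping the strip and pressing it down.

- **Cover:** I held it until it touched the rim. After release its top measured about 64 mm, as it should when seated, and level within about 0.3°.
- **Strip:** It lay flat on the sill, parallel to the lip within the measurement error, and well inside the flap's width. With the downward press reduced, the forward push still met 25 N against 16 N of press. That is too much for friction alone, so the strip was against the stop, and its position agreed within about 1 mm. I finished pressing down with about 31 N and forward with about 29 N.
- **Flap:** Its slope and height matched the first picture within noise. One rough check right at the lip read about 1–2 mm higher, but that patch also took in the strip or sill.
- **Other things:** The jar, timer, stopper, flask and spatula had not moved. The arm mostly hid the beaker in the last picture; it looked undisturbed in earlier ones and nothing came near it.
- **Slip on the way:** The wrist joint briefly reached its range limit on the first approach, with the gripper empty, and the tool tilted slightly. I unwound the joint and corrected the tilt before gripping anything.

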